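# Slide the cover onto the antenna box and clip it shut

## Robot

A 6-joint arm with a two-finger parallel gripper is mounted at the origin on the work surface. World frame = base frame: x ahead of the robot, y to its left, z up, the work surface at z = 0. Lengths are in m, angles in rad, forces in N, time in s.
With the tool pointing down it reaches from about 0.35 to 0.875 m from the base axis. Payload 4.2 kg.
Tool frame: the origin (TCP) lies at the very end of the fingers, on their centre line; the grasp point (between the pads) lies 19 mm behind it (manip.grasp_offset is the z of the grasp point in the tool frame, in m); z points along the fingers, y is the direction in which the jaws open and shut (so a half turn about z gives the same grasp; the last joint's range is limited). The gripper opens to 87 mm and grips with 3 to 60 N. Pads are 19 mm wide; open, the fingers measure 117 mm over their backs; the gripper's body (75 mm by 190 mm) begins 51 mm behind the grasp point.
Start: joints at [1.558, 0.385, 0.008, 0, -1.194, -0.259], TCP at [0.168, 0.602, 0.223] pointing down, gripper open.
Joint ranges: [-3.14, 3.14], [-1.21, 2.06], [-1.07, 1.41], [-3.16, 2.05], [-2.99, -0.16], [-3.1, 3.1]. Speed limits (rad/s): [2.79, 2.79, 3.14, 3.14, 3.14, 3.14].

## Interface

Orientations are given as a unit quaternion [w, x, y, z].
In Python, from cell import manip gives the robot as it stands. The module is installed in compiled form; this text tells all that it offers. Calls block until the motion is done:
- manip.movep(position, orientation): joint-space move of the TCP to a pose.
- manip.movel(position, vel=0.15, frame=None, contact_N=None): straight line of the TCP; frame=None keeps the orientation; vel is the mean speed in m/s. With contact_N (N) it stops when the force on the tool has changed by that much, and returns True; else False.
- manip.move_j(angles): joint-space move.
- manip.ungrasp() and manip.grab(): open the fingers fully, or close them until they stop; the grip force is fixed at half the most.
- manip.sleep(seconds).
- manip.inverse_kinematics(position, orientation): joint angles nearest the present ones, or None.
- manip.get_state(): the state.
- manip.capture(name): name is "scene" or "top" or "wrist"; returns the picture (400x640x3 uint8, red, green, blue); there is no depth.
- manip.camera_params(name): a dict with "fovy" (degrees; the focal length in pixels is half the picture's height over the tangent of half this angle, whatever the lens; pixels are square), "cx", "cy" (the principal point, pixels), "D" ([k1, k2, p1, p2, k3] as OpenCV has them; the pictures are not rectified), "R" (3x3) and "t" (3): a world point X has camera coordinates R X + t. Camera axes: x right, y down, z forward; pixel columns grow to the right and rows downward; lengths in m; the calibration is good to about 2 mm. A picture is of the moment at which its call begins: read the wrist's pose just before it. camera_params takes no time and is no camera call; for the wrist camera it gives the pose at the moment of the call.
A pose or a line that the arm cannot do raises manip.IKError and nothing moves.
- manip.close_job(): hands the job in, once; it reports no verdict.
The state is a dict: "clock": time; "joint_positions": joint angles; "joint_vel": joint speeds; "joint_torque": joint torques, N m; "ee_pos": TCP position; "tool_rot": TCP orientation; "ft_force": force on the tool from outside, world axes, zero at the start; "moment": the same for the moment, N m; "width": opening from 0.0 (shut) to 1.0 (fully open).
Only numpy, scipy, OpenCV 4.12 (cv2) and the standard library are available. Lean on these libraries where they do the work, as an engineer would, in place of code of your own. Each camera call takes 0.05 s, during which the arm holds its last target. There are 200 camera calls.

## Task

Close the open antenna box in the wooden assembly jig: without lifting the loose cover off the jig, slide it from the ledge squarely onto the box up against the far stop, then press it straight down until it is fully home and both side clips have snapped over its edges. Leave the other things on the bench where they are.

Things in the scene. Friction and masses are not known exactly. Their poses are not given: they have to be found in the camera images.
- cover_mid (a point): the loose cover, smooth grey plastic (slides easily) with black grooves, askew on the ledge: a block 90 (x) x 112 (y) x 20 high, with a flange 5 mm high along the bottom of both y ends, 130 over the flanges; about 0.2 kg. The point is its centre, 10 mm above its underside. z up, x the short way, y the long way; starts turned less than 15 degrees from the axes of seat
- seat (a point): centre of the open grey box, fixed in the jig, at the height of the rim (62 mm above the bench) on which the cover ends up. x points from the ledge over the box to the stop (the way to slide the cover), y towards the fence, z up. Cover home: its centre 10 mm above this point, axes along these, its top 20 mm above the rim
- stop (a point): middle of the upper edge of the wooden stop beyond the box: its face, 100 mm long in y, looks to -x, 46.5 mm from the box's centre, its top 30 mm above the rim. The box's -x and +x walls stand 18 mm above the rim (the -x one level with the ledge), 93 mm apart inside, 5 mm thick: the 90 mm cover drops between them with 1.5 mm to spare each side
- ledge_mid (a point): point on the flat wooden ledge, 80 mm above the bench, 113.5 mm from the box's centre along -x of seat; axes as seat. The ledge reaches 62 mm each way along x, level and gapless to the box's -x wall, and from y = -100 to +65.5 mm, where a wooden fence along x, 13 mm thick, stands 10 mm above it. A cover with its flange along the fence is in line with the box (0.5 mm off)
- clip_a (a joint): black clip at the box's +y side, x = -25 to 25, up to 17.5 mm above the rim; swing in rad: 0 upright (closed), grows outward, springs back. Its lead-in slopes inward from y = 67 to 61 mm. The cover slid onto the box rests on both slopes, its underside about 14 mm above the rim; about 8 to 15 N on its middle spreads the clips (to about 0.08) and takes it down till the noses close over the flanges
- clip_b (a joint): the same clip at the box's -y side. Beside the clips, at the box's four corners, grey posts as high as the clips stand at y = -67 and +67 mm: the cover must be within 2 mm of the centre line to go down between them, else it rests on top of them
- core: bystander: dark ferrite ring 58 across, 14 high, on the base board beside the +y side of the box; origin at the centre of its underside
- screw_jar: bystander: small glass jar 42 across, 50 high, standing on the jig's base board beyond the fence; origin at the centre of its underside
- screwdriver: bystander: screwdriver lying on the bench to the right of the jig
- cutters: bystander: side cutters with orange and red handles, 145 long, lying to the left of the jig
- finished_box: bystander: a finished closed box 130 x 90 x 65 on the right of the bench; origin at the centre of its underside
Not all that is in view belongs to the job. There is more than one size of the part that bears cover_mid; the job needs the smallest.

How it is judged:
By the outcome, as a careful person would: the job done as asked, in the order asked, and still so for the second after the job is handed in, with the robot touching nothing.
It also fails if it takes over 54 s, if anything falls off the work surface, if the arm or the gripper's body presses on something with over 40 N, if the wrist force passes 120 N, or if a joint passes its speed limit or range.

## Working session

There is one attempt and no reset: what is moved stays moved. The work goes in short steps, each a Python script; the robot and the scene stay as the last script left them, time stands still between calls to the robot, and variables do not carry over. Pictures are saved under pics/ and viewed, about 8 in all and at most 12, crops included, and the job is handed in when it is done.

```bash
mkdir -p pics; python3 - <<'E'
from cell import manip
import cv2
for n in ("scene","top"):
    im=manip.capture(n); cv2.imwrite(f"pics/{n}0.png",im[:,:,::-1])
    p=manip.camera_params(n); print(n,p)
s=manip.get_state(); print(s["clock"],s["ee_pos"],s["tool_rot"],s["width"],manip.grasp_offset)
E
```

```text
scene {'fovy': 48.60398408318243, 'cx': 313.59335803862854, 'cy': 198.88055511136488, 'D': array([-0.06776709,  0.        ,  0.        ,  0.        ,  0.        ]), 'R': array([[ 4.44706898e-01,  8.95676141e-01,  1.59511348e-04],
       [ 5.69995684e-01, -2.82867826e-01, -7.71421229e-01],
       [-6.90898469e-01,  3.43147263e-01, -6.36324808e-01]]), 't': array([-0.21594474, -0.27062433,  1.74334378])}
top {'fovy': 56.07874884475356, 'cx': 316.39511199759573, 'cy': 204.3508650481835, 'D': array([-0.00551268,  0.        ,  0.        ,  0.        ,  0.        ]), 'R': array([[ 0.0038929 , -0.99981453,  0.01886126],
       [-0.99195534, -0.00624744, -0.1264341 ],
       [ 0.12652848, -0.01821733, -0.99179568]]), 't': array([-0.05977602,  0.56426495,  1.05128788])}
0.1 [0.16762397 0.60156966 0.2215759 ] [ 9.62260053e-04  9.90769198e-01 -1.35556124e-01 -8.29700430e-05] 1.000085165707656 -0.0187
```

View pics/scene0.png

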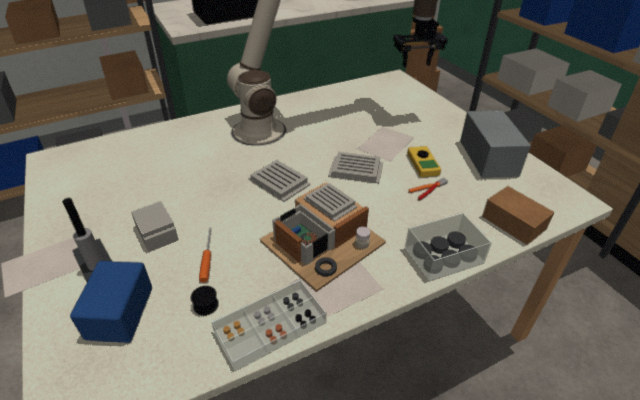

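View pics/top0.png

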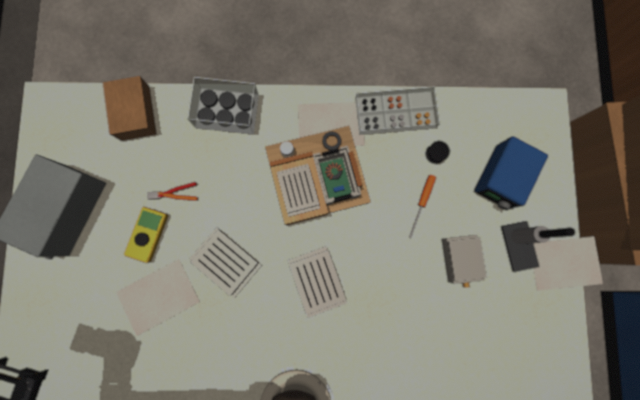

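The top view shows three candidate covers: the one on the jig's ledge at (298,190), and two lying on the bench at (226,262) and (318,281). The ledge one is the job's cover: it looks smallest and sits askew on the ledge. The box is at (336,175), the core at (332,141) and the jar at (287,149). I'll confirm with an enlarged crop.

```bash
cat > h.py <<'E'
import numpy as np, cv2
from cell import manip
def K(p):
    f=200/np.tan(np.radians(p["fovy"])/2); return np.array([[f,0,p["cx"]],[0,f,p["cy"]],[0,0,1.]])
def ray(p,uv):
    u=cv2.undistortPoints(np.array(uv,float).reshape(-1,1,2),K(p),p["D"]).reshape(-1,2)
    d=np.c_[u,np.ones(len(u))]@p["R"]; return -p["R"].T@p["t"], d
def atz(p,uv,z):
    c,d=ray(p,uv); return c+d*((np.asarray(z)-c[2])/d[:,2])[:,None]
def proj(p,X):
    return cv2.projectPoints(np.asarray(X,float).reshape(-1,1,3),cv2.Rodrigues(p["R"])[0],p["t"],K(p),p["D"])[0].reshape(-1,2)
def tri(ps,uvs):
    A=np.zeros((3,3));b=np.zeros(3);
    for p,uv in zip(ps,uvs):
        c,d=ray(p,[uv]);d=d[0]/np.linalg.norm(d[0]);M=np.eye(3)-np.outer(d,d);A+=M;b+=M@c
    return np.linalg.solve(A,b)
E
python3 - <<'E'
from h import *
t=cv2.imread("pics/top0.png"); s=cv2.imread("pics/scene0.png")
a=cv2.resize(t[110:320,180:380],(570,598),interpolation=cv2.INTER_CUBIC)
cv2.imwrite("pics/crop1.png",a)
p=manip.camera_params("top")
print(atz(p,[(298,190),(336,175),(320,180)],[.1,.08,.07]).round(3))
w=manip.camera_params("wrist"); e=manip.get_state()
print(w["fovy"],"cam pos",-w["R"].T@w["t"],"axis",w["R"][2],"tcp",e["ee_pos"])
E
```

```text
[[ 0.596 -0.005  0.1  ]
 [ 0.642 -0.111  0.08 ]
 [ 0.63  -0.066  0.07 ]]
66.51191116017007 cam pos [0.24057903 0.58087622 0.38238991] axis [-0.26916963  0.07286936 -0.96033211] tcp [0.16762397 0.60156966 0.2215759 ]
```

View pics/crop1.png

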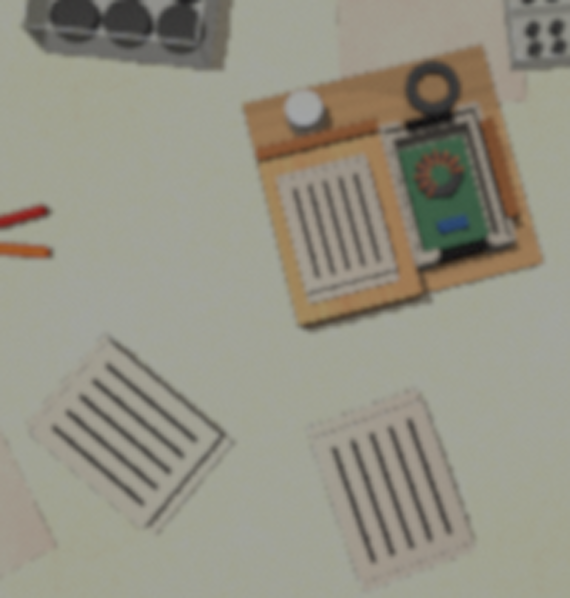

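The ledge cover is clearly smaller than the two on the bench, and it is the only one on the jig, so it is cover_mid. Next, two wrist views over the jig.

```bash
cat >> h.py <<'E'
from scipy.spatial.transform import Rotation as Ro
def quat(yaw): # tool down, tool x at yaw
    x=np.array([np.cos(yaw),np.sin(yaw),0]);z=np.array([0,0,-1.])
    q=Ro.from_matrix(np.c_[x,np.cross(z,x),z]).as_quat(); return q[[3,0,1,2]]
E
python3 - <<'E'
from h import *
import pickle
q=quat(np.radians(-76))
print(manip.inverse_kinematics([.58,-.05,.26],q))
manip.grab()
P=[]
for i,x in enumerate([[.58,-.05,.26],[.67,-.07,.26]]):
    manip.movep(x,q) if i==0 else manip.movel(x,vel=.15)
    manip.sleep(.3)
    P.append(manip.camera_params("wrist")); im=manip.capture("wrist")
    cv2.imwrite(f"pics/w{i}.png",im[:,:,::-1])
    cv2.imwrite(f"pics/w{i}b.png",cv2.resize(im[:,:,::-1],(800,500),interpolation=cv2.INTER_CUBIC))
pickle.dump(P,open("P.pkl","wb"))
s=manip.get_state();print(s["clock"],s["ee_pos"],s["tool_rot"],s["joint_positions"],s["width"])
E
```

```text
[ 0.19207451  0.28797777 -0.03975308  0.         -1.24306547  0.05227159]
5.8167 [ 0.6696997  -0.06984083  0.26054117] [-2.36291243e-04  7.88091299e-01 -6.15558283e-01  2.19702571e-04] [ 1.35695549e-01  4.48192354e-01  2.02238770e-01 -1.52845895e-05
 -1.32419761e+00  1.08916083e-01] 0.007320982849967613
```

View pics/w0b.png

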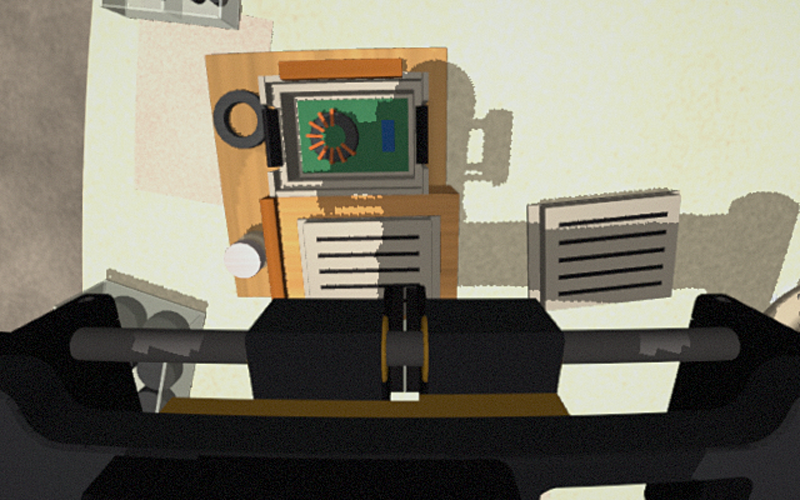

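View pics/w1b.png

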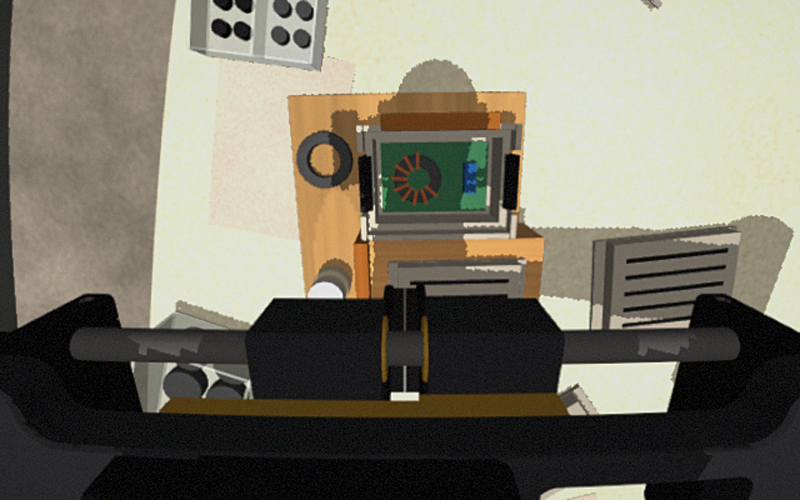

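w0 shows the box (seat about (352,137)), the stop at (342,68), the fence at (268,245), and the cover's leading edge from (303,222) to (438,218). w1 shows the same box at about (440,183), with the ledge cover partly hidden. I'll crop both for exact corners.

```bash
python3 - <<'E'
from h import *
for i,(x,y) in enumerate([(165,35),(230,65)]):
    im=cv2.imread(f"pics/w{i}.png")[y:y+(205 if i==0 else 180),x:x+(210)]
    k=2.9 if i==0 else 3.3
    im=cv2.resize(im,None,fx=k,fy=k,interpolation=cv2.INTER_CUBIC)
    for g in range(0,220,20):
        cv2.putText(im,str(x+g),(int(g*k),10),0,.35,(0,0,255)); cv2.line(im,(int((g+.5)*k),12),(int((g+.5)*k),18),(0,0,255))
        cv2.putText(im,str(y+g),(0,int(g*k)+4),0,.35,(0,0,255)); cv2.line(im,(26,int((g+.5)*k)),(32,int((g+.5)*k)),(0,0,255))
    cv2.imwrite(f"pics/wc{i}.png",im); print(im.shape)
E
```

```text
(594, 609, 3)
(594, 693, 3)
```

View pics/wc0.png

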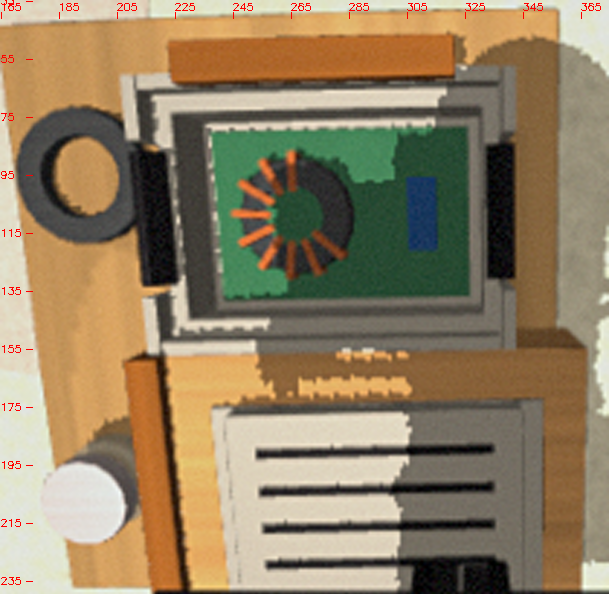

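View pics/wc1.png

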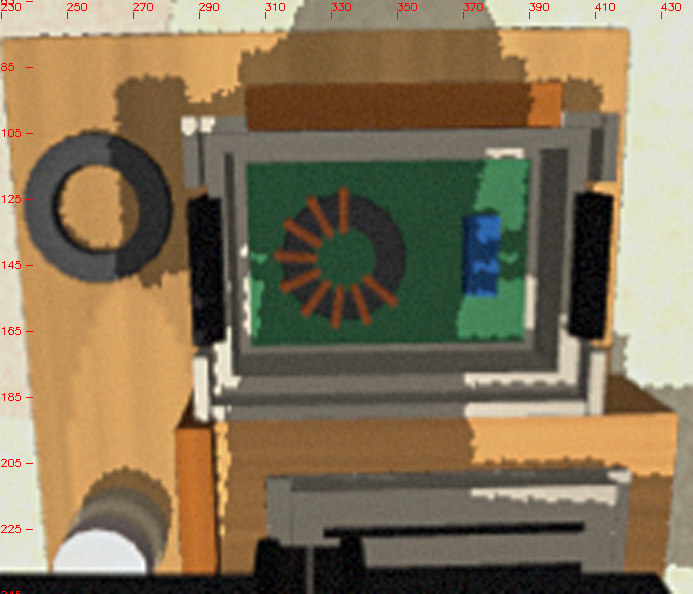

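Corners read off both views, so I'll fit the seat pose from them and check it against the given sizes.

```bash
cat > fit.py <<'E'
from h import *
import pickle
from scipy.optimize import least_squares
P=pickle.load(open("P.pkl","rb"))
def px(i,c):
    k,o=[(2.9,(165,35)),(3.3,(230,65))][i]; return (np.array(c)+.5)/k-.5+o
M=[("L",(-51.5,-100,18),(585,349),(676,413),1,1),("F1",(-51.5,65.5,18),(160,355),(217,421),1,1),("F2",(-51.5,78.5,28),(124,362),(177,432),1,1),
("S1",(46.5,50,18),(170,83),(247,131),.4,.7),("S2",(46.5,-50,18),(455,77),(562,125),.7,.7),
("A",(0,70,17.5),(155,217.5),None,0,1),("B",(0,-70,17.5),(501,210.5),None,0,1)]
for m in M:
    if m[3]: print(m[0],"tri",tri(P,[px(0,m[2]),px(1,m[3])]).round(4))
def W(s,X):
    c,n=np.cos(s[3]),np.sin(s[3]); X=np.asarray(X)/1000
    return np.array([s[0]+c*X[0]-n*X[1],s[1]+n*X[0]+c*X[1],s[2]+X[2]])
def res(s):
    r=[]
    for n,X,a,b,wx,wy in M:
        for i,c in ((0,a),(1,b)):
            if c: r+=list((proj(P[i],W(s,X))[0]-px(i,c))*[wx,wy])
    return np.array(r)
if __name__=="__main__":
    f=least_squares(res,[.64,-.11,.062,-1.33],loss="soft_l1"); s=f.x
    print("seat",s.round(4),np.degrees(s[3])); print(res(s).round(1))
    def seatf(X): 
        d=np.asarray(X)[:2]-s[:2];c,n=np.cos(s[3]),np.sin(s[3]);return np.array([c*d[0]+n*d[1],-n*d[0]+c*d[1]])*1e3
    print("cover tri",[tri(P,[px(0,a),px(1,b)]).round(4) for a,b in(((228,409),(290,490)),((523,403),(614,483)))])
    for n,c,z in (("topL",(228,409),.1),("topR",(523,403),.1),("flL",(213,409),.085),("flR",(543,402),.085),("topL2",(240,590),.1)):
        print(n,seatf(atz(P[0],[px(0,c)],z)[0]).round(1))
    p=manip.camera_params("top")
    for c in ((275,178),(310,302),(365,155),(397,280)):
        print("top",seatf(atz(p,[(np.array(c)/2.85+[180,110])],.09)[0]).round(1))
    np.save("seat.npy",s)
E
python3 fit.py
```

```text
L tri [ 0.5381 -0.0873  0.0764]
F1 tri [ 0.6961 -0.0475  0.0877]
F2 tri [ 0.7083 -0.0418  0.0908]
S1 tri [ 0.7077 -0.1439  0.0902]
S2 tri [ 0.6109 -0.17    0.0879]
seat [ 0.6474 -0.1122  0.0621 -1.3084] -74.96355489933048
[ 1.4 -0.6  1.8  0.2  1.1  0.1 -1.   0.  -1.  -0.7 -1.1 -0.8  1.2  0.7
  0.2 -0.  -0.   0.3 -1.6  0.3 -0.   0.6  0.   0. ]
cover tri [array([ 0.6659, -0.0335,  0.0954]), array([ 0.5585, -0.0629,  0.0955])]
topL [-69.2  36.4]
topR [-68.8 -73.2]
flL [-72.2  46.4]
flR [-71.7 -81.9]
topL2 [-142.1   38.3]
top [-162.    42.4]
top [-159.   -83.8]
top [-71.3  42.5]
top [-72.6 -84.4]
```

The fit holds: rim z = 62.1 mm against 62 given, seat yaw −75.0°, residuals about 1 px. The cover is centred at about (−115, −18) mm in seat axes, with its top at about 96–100 mm. Next I push it with the closed fingers, in +y, against the fence.

```bash
cat >> h.py <<'E'
def S(x,y,z): # seat-frame mm (z in mm above bench) -> world
    s=np.load("seat.npy");c,n=np.cos(s[3]),np.sin(s[3])
    return [s[0]+(c*x-n*y)/1e3, s[1]+(n*x+c*y)/1e3, z/1e3]
def toS(X):
    s=np.load("seat.npy");c,n=np.cos(s[3]),np.sin(s[3]);d=np.array(X[:2])-s[:2]
    return np.r_[c*d[0]+n*d[1],-n*d[0]+c*d[1],X[2]].round(5)*1e3
def rep(t=""):
    s=manip.get_state();print(t,round(s["clock"],2),toS(s["ee_pos"]).round(1),s["ft_force"].round(1),round(s["width"],2))
E
python3 - <<'E'
from h import *
yaw=np.load("seat.npy")[3]
manip.movep(S(-115,-118,125),quat(yaw)); rep()
print(manip.movel(S(-115,-118,88),vel=.1,contact_N=6)); rep("down")
for i in range(3):
    c=manip.movel(S(-115,-64,88),vel=.04,contact_N=4); rep(c)
    if toS(manip.get_state()["ee_pos"])[1]>-75: break
manip.sleep(.1); rep()
cv2.imwrite("pics/t2.png",manip.capture("top")[:,:,::-1]); cv2.imwrite("pics/w2.png",manip.capture("wrist")[:,:,::-1])
E
```

```text
6.69 [-114.7 -115.9  126.3] [ 0.5 -0.2  1.1] 0.01
False
down 7.21 [-114.7 -117.    88.3] [0.5 0.  0.6] 0.01
False 8.71 [-115.   -64.    88.1] [-0.6  0.1  0.3] 0.01
 8.81 [-115.   -64.    88.2] [-0.3 -0.1  0.3] 0.0
```

No contact where I expected it, so I'll look.

```bash
python3 - <<'E'
import cv2,numpy as np
a=cv2.imread("pics/t2.png")[115:235,255:385]; b=cv2.imread("pics/w2.png")[40:400,140:500]
a=cv2.resize(a,(440,406),interpolation=cv2.INTER_CUBIC);b=b
o=np.zeros((410,800,3),np.uint8);o[:406,:440]=a;o[:360,440:]=b;cv2.imwrite("pics/v2.png",o)
E
```

```text
(no output)
```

View pics/v2.png

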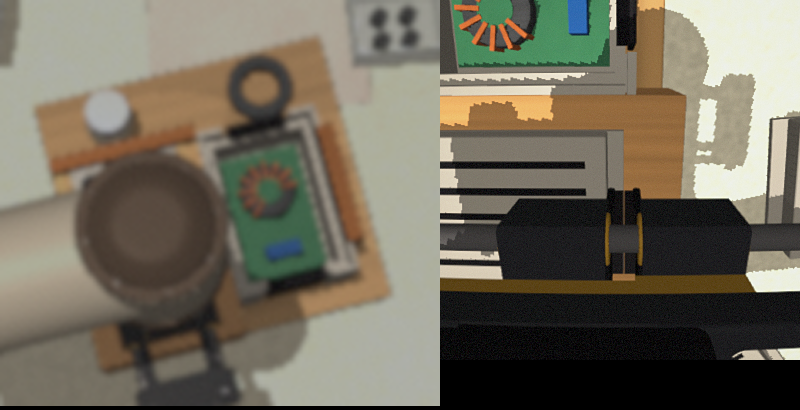

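The fingertips are thin and rest against the cover's −y side at image (610,230). The cover has moved but isn't at the fence yet, so I keep pushing.

```bash
python3 - <<'E'
from h import *
c=manip.movel(S(-115,-42,88),vel=.03,contact_N=4); rep(c)
manip.sleep(.1); rep()
E
```

```text
True 9.19 [-115.1  -63.8   87.3] [0.3 0.6 0.4] 0.01
 9.29 [-115.1  -64.2   87. ] [ 0.3  0.5 -0.9] 0.01
```

```bash
python3 - <<'E'
from h import *
for n in (6,8):
    a=manip.get_state()["ee_pos"]; c=manip.movel(S(-115,-42,88),vel=.03,contact_N=n); rep(c)
E
```

```text
True 9.61 [-115.2  -63.7   86.2] [-0.3 -0.4 -0.5] 0.0
True 9.94 [-115.3  -63.7   85.5] [-0.9 -0.3  2. ] 0.0
```

The repeated stops at y = −63.7 give a block face at about −55.6 (finger half-thickness is 8 mm in the wrist image). That is where the fence should hold the cover, so it is squared. Next: open, go behind it, and push along +x with both fingers.

```bash
python3 - <<'E'
from h import *
manip.movel(S(-115,-75,88),vel=.1)
manip.movel(S(-115,-80,135),vel=.2)
manip.ungrasp(); rep("open")
manip.movel(S(-190,0,135),vel=.2); rep()
manip.movel(S(-190,0,88),vel=.1,contact_N=8); rep("down")
c=manip.movel(S(-100,1,88),vel=.06,contact_N=6); rep(c)
cv2.imwrite("pics/w3.png",cv2.resize(manip.capture("wrist")[:,:,::-1],(800,500)))
E
```

```text
open 12.1 [-115.  -80.  135.] [-0.2 -0.1 -0.1] 1.0
 12.8 [-190.    -0.8  134.6] [-0.2  0.  -0.1] 1.0
down 13.42 [-189.6    0.2   88.5] [0.1 0.  0.7] 1.0
False 15.07 [-100.1    1.2   88.1] [ 0.4 -0.3  0. ] 1.0
```

View pics/w3.png

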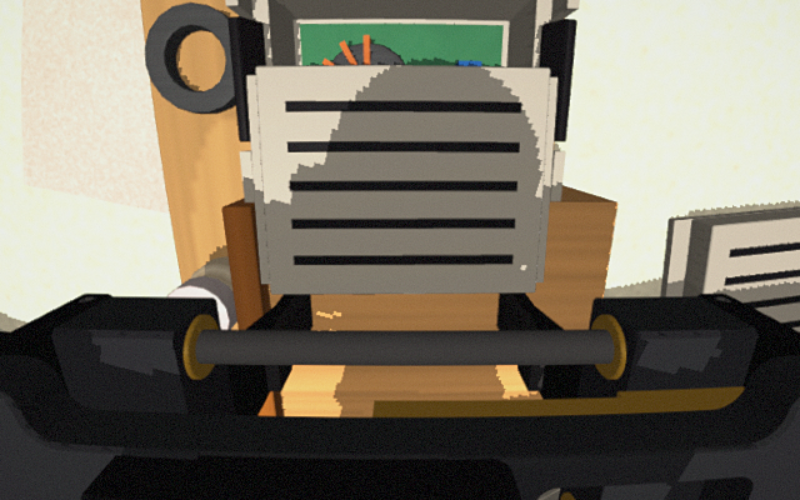

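The picture shows the cover square to the box, with both fingers at (290,300) and (513,300) on its rear face and its flange along the fence. I carry on to the stop.

```bash
python3 - <<'E'
from h import *
c=manip.movel(S(-62,1,88),vel=.05,contact_N=8); rep(c)
for i in range(2):
    c=manip.movel(S(-47,1,88),vel=.03,contact_N=7); rep(c)
    if c: break
manip.sleep(.1)
cv2.imwrite("pics/w4.png",cv2.resize(manip.capture("wrist")[:,:,::-1],(800,500)))
E
```

```text
False 16.02 [-61.8   1.   88.2] [-0.4 -0.  -0.6] 1.0
True 16.39 [-55.2   0.6  86.9] [ 0.2  0.8 -0. ] 1.0
```

View pics/w4.png

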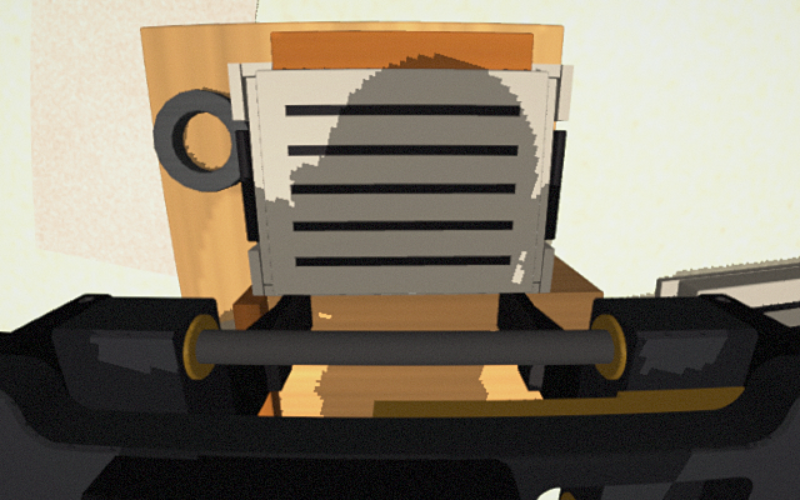

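The cover touches the stop: its front edge at row 70 meets the stop's foot at row 68. I confirm with a second, firmer push, then back off, close the fingers and press on the middle.

```bash
python3 - <<'E'
from h import *
c=manip.movel(S(-45,.6,88),vel=.03,contact_N=12); rep(c)
manip.movel(S(-75,.6,88),vel=.1)
manip.movel(S(-70,0,135),vel=.2); manip.grab()
manip.movel(S(.5,0,130),vel=.2); manip.movel(S(.5,0,106),vel=.1); rep("above")
c=manip.movel(S(.5,0,88),vel=.02,contact_N=3); rep(("touch",c))
if c:
    c=manip.movel(S(.5,0,78),vel=.02,contact_N=25); rep(("press",c))
    manip.sleep(.2); rep()
E
```

```text
True 16.77 [-55.1  -0.1  85.8] [ 0.4  2.  -0.1] 1.0
above 19.93 [ -0.2  -0.2 105.6] [ 0.1  0.4 -0.3] 0.01
('touch', True) 20.51 [ 0.6 -0.1 95.5] [0.4 0.4 2.3] 0.01
('press', False) 21.52 [ 0.7  1.2 82.4] [-3.3  2.2 17.1] 0.0
 21.72 [ 0.8  1.2 82.4] [-4.6  2.5 17.6] 0.01
```

Touch came at 95.5 mm (96 expected) and it went down to 82.4 mm (82 is home). One firmer press to be sure, then retreat and inspect.

```bash
python3 - <<'E'
from h import *
c=manip.movel(S(.5,0,74),vel=.03,contact_N=18); rep(c); manip.sleep(.2); rep()
manip.movel(S(.5,0,110),vel=.1)
manip.movel(S(-50,0,200),vel=.25); manip.sleep(.3); rep("up")
p=manip.camera_params("wrist"); im=manip.capture("wrist")[:,:,::-1]
import pickle; pickle.dump(p,open("p5.pkl","wb")); cv2.imwrite("pics/w5.png",im)
im=im.copy()
for z in (82,):
    for a,b in ((-45,-56),(-45,56),(45,56),(45,-56)):
        u=proj(p,S(a+.5,b,z))[0]; print(u.round(1))
u=proj(p,S(0,0,82))[0]; x,y=int(u[0])-110,max(int(u[1])-75,0)
cv2.imwrite("pics/w5c.png",cv2.resize(im[y:y+160,x:x+220],(800,582),interpolation=cv2.INTER_CUBIC)); print(x,y)
E
```

```text
True 21.93 [ 0.8  1.3 82.6] [-1.4  0.7  5.1] 0.0
 22.12 [ 0.8  1.3 82.5] [-1.3  0.   5.5] 0.01
up 23.42 [-49.7  -0.6 198.6] [-0.3 -0.5  0.2] 0.01
[377.7 186.5]
[258.6 187.2]
[252.9  85.9]
[382.6  86.1]
208 63
```

View pics/w5c.png

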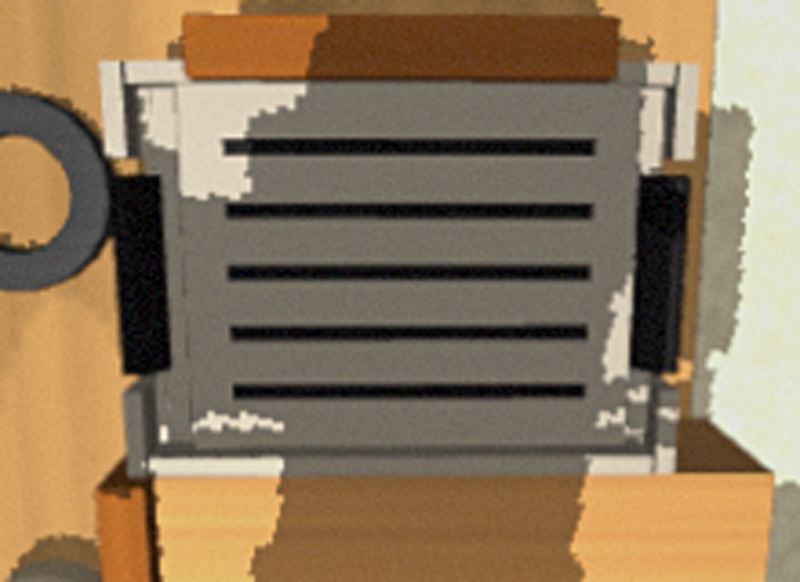

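The cover lies between all four posts, and both black clips at (140,275) and (662,275) overlap its flanges. As a last check, I touch its top near each clip to verify it is level, then hand in.

```bash
python3 - <<'E'
from h import *
manip.movel(S(0,-42,110),vel=.25)
c=manip.movel(S(0,-42,76),vel=.03,contact_N=8); rep(("-y",c))
manip.movel(S(0,-42,100),vel=.1); manip.movel(S(0,42,100),vel=.15)
c=manip.movel(S(0,42,76),vel=.03,contact_N=8); rep(("+y",c))
manip.movel(S(0,42,110),vel=.1); manip.movel(S(-60,0,220),vel=.25); manip.sleep(.3); rep("away")
im=manip.capture("wrist")[:,:,::-1]
cv2.imwrite("pics/t6.png",cv2.resize(im,(800,500)))
E
```

```text
('-y', True) 24.92 [ -0.  -42.3  82.5] [-1.   0.5  4. ] 0.01
('+y', True) 26.56 [ 0.  41.8 82.6] [-0.7  0.9  4.5] 0.01
away 27.97 [-5.960e+01 -2.000e-01  2.183e+02] [ 0. -0. -0.] 0.01
```

View pics/t6.png

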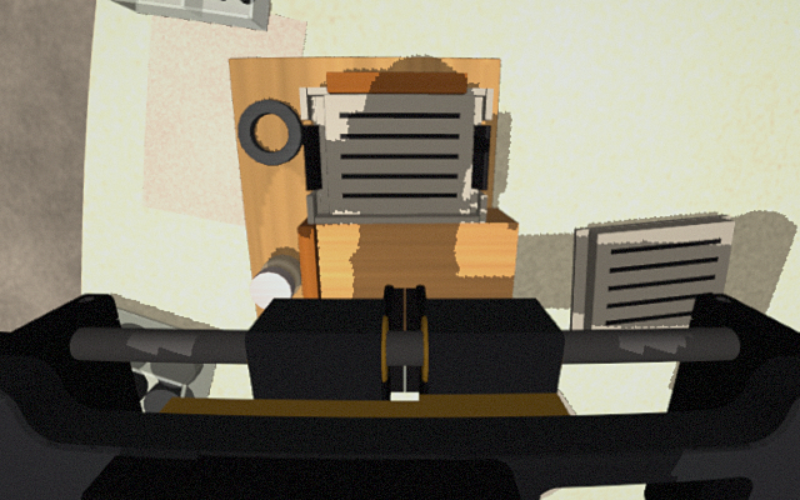

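The cover is level at 82.5 mm on both sides, and the core at (270,131) and the jar at (275,290) look undisturbed. Handing in.

```bash
python3 -c "
from cell import manip
print(manip.close_job())"
```

```text
the job is handed in; nothing more can be done
None
```

The box is closed and the job is handed in, at about 28 s on the robot's clock. I pushed the ledge cover (the smallest of the three) square against the fence with closed fingers. I then slid it with both open fingers onto the box up to the stop, without lifting it. Pressing on its middle took its top from 95.5 mm to about 82.5 mm, where home is 82 mm.

**Last checks:**
- **Level:** light touches near each clip read 82.5 mm and 82.6 mm, so it is down on both sides.
- **Clips and posts:** the close-up wrist picture shows the cover between the four posts with both clips over its flanges. That picture is the only check of the clips, as their swing can't be read directly.
- **Bystanders:** the core and jar look undisturbed in the last picture. I didn't take a final picture of the screwdriver, cutters or finished box, but the arm didn't go near them.

**Disagreements:**
- **Finger thickness:** the closed fingers are about 16 mm thick, not the 30 mm I assumed, so contact at the fence came about 7 mm later than I predicted.
- **Stop position:** contact at the stop came about 2 mm short of my estimate. A second, firmer push stopped at the same place, so I put it down to measuring error.

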